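Line up the condiments by height

TASK

Tidy the condiments: stand the pepper mill, the spice jar, the salt shaker and the tin upright on the row of dark discs in order of height, one in the middle of each disc, with the tallest next to the green mug and the shortest next to the white cup. Do not tip any of them over, and leave the mug and the cup where they stand.

Things in the scene. Friction and masses are not known exactly. Their poses are not given: they have to be found in the camera images.
- mill_center (a point): wooden pepper mill with a small steel knob on top, 150 mm tall, the tallest; foot 58 mm across, round head 50 mm across between 109 and 139 mm above the foot (a good place to grip). About 0.2 kg, rigid. The point is on its axis half-way up, 75 mm above the foot; z axis up
- spice_center (a point): spice jar with a red cap and red-brown label, 106 mm tall, 45 mm across, the second tallest; point on its axis, 53 mm above the foot; z axis up
- salt_center (a point): salt shaker, glass body with a pale grey domed cap, 90 mm tall, 44 mm across up to 66 mm above the foot, 34 mm across the cap, the third tallest; point on its axis, 45 mm above the foot; z axis up
- tin_center (a point): food tin with a green label and gold-coloured rims, 72 mm tall, 57 mm across, the shortest; point on its axis, 36 mm above the foot; z axis up. At first the four things stand on the worktop at the robot's left, in a loose grid with a lemon and a white egg timer (under 55 mm tall), about 30 mm or more clear between any two
- mark_1_top (a point): dark round disc, 72 mm across, let into a low wooden board (376 x 92 mm); number 1 of four discs in one straight row, 95 mm apart, numbered from the robot's left to its right. The board's yaw is within 0.2 rad of the row lying along y. The point is the middle of the disc's top, 14 mm above the worktop; x axis across the row, y along it toward disc 1. Fixed
- mark_2_top (a point): dark round disc, 72 mm across, let into a low wooden board (376 x 92 mm); number 2 of four discs in one straight row, 95 mm apart, numbered from the robot's left to its right. The board's yaw is within 0.2 rad of the row lying along y. The point is the middle of the disc's top, 14 mm above the worktop; x axis across the row, y along it toward disc 1. Fixed
- mark_3_top (a point): dark round disc, 72 mm across, let into a low wooden board (376 x 92 mm); number 3 of four discs in one straight row, 95 mm apart, numbered from the robot's left to its right. The board's yaw is within 0.2 rad of the row lying along y. The point is the middle of the disc's top, 14 mm above the worktop; x axis across the row, y along it toward disc 1. Fixed
- mark_4_top (a point): dark round disc, 72 mm across, let into a low wooden board (376 x 92 mm); number 4 of four discs in one straight row, 95 mm apart, numbered from the robot's left to its right. The board's yaw is within 0.2 rad of the row lying along y. The point is the middle of the disc's top, 14 mm above the worktop; x axis across the row, y along it toward disc 1. Fixed
- mug_center (a point): olive-green mug, 52 mm tall, bowl 65 mm across, handle roughly toward the robot; stands loose on the worktop just past one end of the row, 85 to 125 mm from the centre of that end's disc (which end varies). The point is the middle of the bowl, 26 mm up
- cup_center (a point): white espresso cup, 55 mm tall, bowl 62 mm across, handle roughly toward the robot; stands loose just past the other end of the row. The point is the middle of the bowl, 27 mm up
Not all that is in view belongs to the job. Leave any purple look-alike of the part that bears tin_center alone. Leave any blue look-alike of the part that bears spice_center alone.

How it is judged:
By the outcome, as a careful person would: the job done as asked, in the order asked, and still so for the second after the job is handed in, with the robot touching nothing.
It also fails if it takes over 131 s, if anything falls off the work surface, if the arm or the gripper's body presses on something with over 40 N, if the wrist force passes 120 N, or if a joint passes its speed limit or range.

ROBOT

A 6-joint arm with a two-finger parallel gripper is mounted at the origin on a cart in front of the work surface, level with it; the furniture and walls round the work are solid. World frame = base frame: x ahead of the robot, y to its left, z up, the work surface at z = 0. Lengths are in m, angles in rad, forces in N, time in s.
With the tool pointing down it reaches from about 0.275 to 0.825 m from the base axis. Payload 5.2 kg.
Tool frame: the origin (TCP) lies at the very end of the fingers, on their centre line; the grasp point (between the pads) lies 19 mm behind it; z points along the fingers, y is the line along which they close (so a half turn about z gives the same grasp; the last joint's range is limited). The gripper opens to 93 mm and grips with 3 to 60 N. Pads are 15 mm wide; open, the fingers measure 128 mm over their backs; the gripper's body (75 mm by 188 mm) begins 65 mm behind the grasp point.
Start: joints at [-0.203, 0.259, 1.535, -0, 1.348, -0.203], TCP at [0.55, 0, 0.219] pointing down, gripper open.
Joint ranges: [-3.14, 3.14], [-0.91, 2.08], [0.19, 2.58], [-1.22, 4.36], [0.22, 2.71], [-3.12, 3.12]. Speed limits (rad/s): [2.57, 2.57, 3.14, 3.14, 3.14, 3.14].

INTERFACE

Orientations are given as a unit quaternion [w, x, y, z].
In Python, from plant import r, vision gives the robot as it stands.
- The arm moves only by the tool apply_moves, never from a script. Its argument "steps" is a list of rows, each an object of numbers: "grip": the finger opening in m, from 0 to 0.093; "x", "y", "z": the shift along the tool's x, y, z in m; "ax", "ay", "az": the turn, a rotation vector about the tool's x, y, z in degrees. A call has 1 to 12 rows; each row shifts and turns the commanded pose from where the row before left it, along the tool's axes as they then stand; what a row does not reach is not made up. A row lasts 1/12 s, in which the tool goes at most 41.7 mm and 7.16 degrees, less where a joint would pass 70% of its speed; a pose out of reach is approached as far as the arm can. A call with a gripper value outside its range is refused whole. The fingers move at their own pace and stop on an object; the grip force is fixed at half the most. Time passes only in rows, so rows that do not move let the fingers close. It gives the time, the measured TCP pose, the force, the opening and the grip force at its end, in the units of the state.
- r.sense(): the state, without advancing time (a new reading comes with each control period).
- vision.camera(name): name is "scene" or "side" or "wrist"; returns a dict with "frame" (400x640x3 uint8, blue, green, red), "vfov" (degrees; the focal length in pixels is half the picture's height over the tangent of half this angle, whatever the lens; pixels are square), "cx", "cy" (the principal point, pixels), "rvec" (rotation vector, rad) and "tvec" (3), from world to camera coordinates, as OpenCV has them. Camera axes: x right, y down, z forward; pixel columns grow to the right and rows downward; lengths in m; the calibration is good to about 2 mm. A picture is of the moment at which its call begins. There is no depth.
- r.job_done(): hands the job in; it is judged then, once.
Trained networks look in the newest picture that a camera, given by its name, has taken for a name from the list of things; names that differ only in an ending like _2 or _b are one class to them, and where a whole thing is asked for, a point or a joint stands for the part that bears it (a point fixed in the world has none). Each returns a list of dicts, best first, with "conf" (0 to 1); they miss things now and then, are a little off and sometimes report something else, mostly with a low value. They report only what shows in the picture. A call takes as long as a camera call. They do not tell look-alikes from the thing itself.
- vision.look_for(camera, name): "at" ([row, column] in pixels, amid what is visible of it).
The state is a dict: "time_s": time; "joint_pos": joint angles; "qvel": joint speeds; "joint_efforts": joint torques, N m; "ee_pos": TCP position; "tcp_rot": TCP orientation; "wrist_force": force on the tool from outside, world axes, zero at the start; "ft_torque": the same for the moment, N m; "width": opening from 0.0 (shut) to 1.0 (fully open); "grip_force": force on a finger pad.
Only numpy, scipy, OpenCV 4.12 (cv2) and the standard library are available. Lean on these libraries where they do the work, as an engineer would, in place of code of your own. Each camera call takes 0.05 s, during which the arm holds its last target. There are 200 camera calls.

## Working session

There is one attempt and no reset: what is moved stays moved. The work goes in short steps, Python scripts to look and compute and a tool call to move; the robot and the scene stay as the last step left them, time stands still between calls to the robot, and variables do not carry over. Pictures are saved under pics/ and viewed, at most 14 in all, crops included, and the job is handed in when it is done.

Besides the shell and the picture viewer there is one more tool, called after "Call:" by a JSON object that holds its "api" and its "payload". apply_moves: Moves the arm, as the interface text tells. Its arguments: {"type":"object","properties":{"steps":{"type":"array","items":{"type":"object","properties":{"grip":{"type":"number"},"x":{"type":"number"},"y":{"type":"number"},"z":{"type":"number"},"ax":{"type":"number"},"ay":{"type":"number"},"az":{"type":"number"}}}}},"required":["steps"]}

```bash
mkdir -p pics; ls; cat > h.py <<'E'
import numpy as np, cv2
from plant import r, vision
def cam(n):
    c=vision.camera(n); h=c["frame"].shape[0]
    f=h/2/np.tan(np.radians(c["vfov"])/2)
    c["K"]=np.array([[f,0,c["cx"]],[0,f,c["cy"]],[0,0,1]]); c["R"]=cv2.Rodrigues(np.array(c["rvec"],float))[0]; c["t"]=np.array(c["tvec"],float); return c
def onplane(c,rc,z):
    d=c["R"].T@np.linalg.inv(c["K"])@np.array([rc[1],rc[0],1.]); o=-c["R"].T@c["t"]
    return o+d*(z-o[2])/d[2]
def proj(c,p):
    q=c["K"]@(c["R"]@np.array(p,float)+c["t"]); return q[[1,0]]/q[2]
E
python3 - <<'E'
from h import *
Z=dict(mill_center=.075,spice_center=.053,salt_center=.045,tin_center=.036,mark_1_top=.014,mug_center=.026,cup_center=.027)
for n in ("scene","side","wrist"):
    c=cam(n); cv2.imwrite(f"pics/{n}0.png",c["frame"]); print(n,c["vfov"],(-c["R"].T@c["t"]).round(3))
    for k,z in Z.items():
        for d in vision.look_for(n,k): print(' ',k,np.round(d["at"]),round(d["conf"],2),onplane(c,d["at"],z)[:2].round(3))
print(r.sense())
E
```

```text
pics
scene 45.12239500421894 [-0.591  0.724  1.264]
  mill_center [227. 232.] 0.88 [0.516 0.374]
  spice_center [231. 280.] 0.88 [0.432 0.234]
  spice_center [273. 201.] 0.84 [0.403 0.53 ]
  salt_center [226. 311.] 0.74 [0.406 0.127]
  tin_center [205. 296.] 0.65 [0.534 0.113]
  tin_center [240. 201.] 0.62 [0.55  0.476]
  cup_center [205. 320.] 0.68 [0.496 0.034]
side 45.856997415072655 [-0.1    1.368  1.079]
  mill_center [248. 262.] 0.57 [0.524 0.369]
  spice_center [240. 307.] 0.83 [0.416 0.26 ]
  spice_center [300. 275.] 0.78 [0.396 0.536]
  salt_center [221. 320.] 0.58 [0.421 0.134]
  tin_center [282. 240.] 0.92 [0.537 0.499]
  tin_center [213. 294.] 0.56 [0.533 0.113]
  mark_1_top [198. 329.] 0.59 [ 0.46  -0.055]
  mug_center [146. 351.] 0.68 [ 0.511 -0.46 ]
  cup_center [250. 260.] 0.67 [0.556 0.333]
  cup_center [204. 318.] 0.61 [0.473 0.018]
wrist 69.32341447732003 [0.55  0.07  0.386]
  mill_center [216. 259.] 0.73 [ 0.484 -0.037]
  salt_center [ 58. 196.] 0.82 [0.418 0.132]
  tin_center [ 71. 305.] 0.68 [0.536 0.12 ]
  mark_1_top [214. 260.] 0.87 [ 0.472 -0.055]
  cup_center [149. 246.] 0.64 [0.462 0.032]
{'time_s': 1.2, 'joint_pos': array([-2.02798106e-01,  2.58578808e-01,  1.53500182e+00,  8.97348559e-06,
        1.34800495e+00, -2.02818373e-01]), 'qvel': array([ 0.00051292,  0.0007953 , -0.00133164, -0.00058809,  0.00101399,
        0.00037904]), 'joint_efforts': array([ 5.89100566e-06, -4.37205756e+01, -2.84310168e+01,  7.20624416e-02,
        3.12068872e-02, -1.91219840e-05]), 'ee_pos': array([5.50002511e-01, 2.72802012e-05, 2.18663426e-01]), 'tcp_rot': array([5.48848444e-07, 7.07100317e-01, 7.07113246e-01, 5.60191297e-06]), 'wrist_force': array([-0.22073574, -0.65595487,  0.87761744]), 'ft_torque': array([ 0.00171039,  0.01216669, -0.02665768]), 'grip_force': 0.0, 'width': 1.000476897953958}
```

```bash
python3 -c "
import cv2,numpy as np
a=cv2.imread('pics/scene0.png')[150:310,150:450];cv2.imwrite('pics/sc.png',cv2.resize(a,None,fx=2.6,fy=2.6))
a=cv2.imread('pics/side0.png')[120:340,200:420];cv2.imwrite('pics/si.png',cv2.resize(a,None,fx=2.7,fy=2.7))
"
```

```text
(no output)
```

View pics/sc.png

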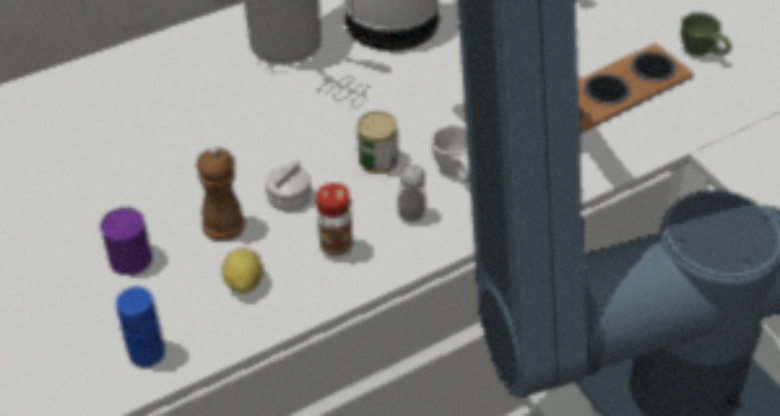

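View pics/wrist0.png

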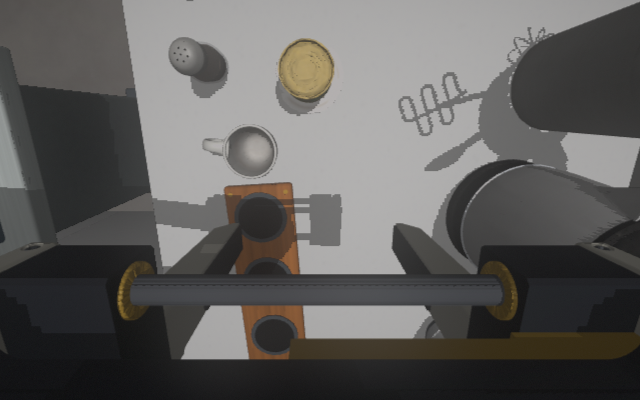

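View pics/si.png

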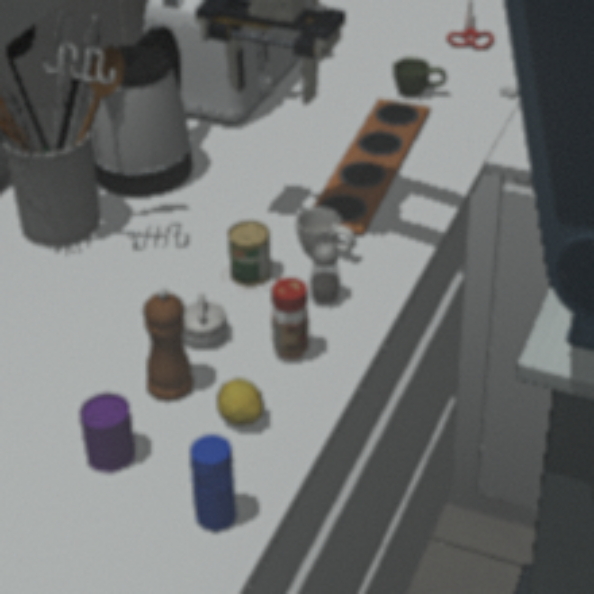

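The scene picture shows the real mill at about (227,232), the spice jar with the red cap (231,280), the salt shaker (226,311) and the green tin (205,296). The look-alikes are the purple tin (240,201) and the blue jar (273,201). The wrist picture has the white cup at (150,248) beside disc 1 (216,261). The side picture has the green mug at the far end, by disc 4. So the order is tin to 1, salt to 2, spice to 3 and mill to 4, and I'll place right to left.

```bash
python3 - <<'E'
from h import *
c=cam("wrist"); g=cv2.cvtColor(c["frame"],cv2.COLOR_BGR2HSV)
m=((c["frame"].max(2)<75)).astype(np.uint8)
for n in ((217,261),(335,274)):
    sub=np.zeros_like(m); cv2.circle(sub,(n[1],n[0]),31,1,-1); mm=cv2.morphologyEx(m*sub,cv2.MORPH_OPEN,np.ones((5,5)))
    k=max(cv2.findContours(mm,0,1)[0],key=cv2.contourArea); e=cv2.fitEllipse(k); print(e,onplane(c,e[0][::-1],.014)[:2].round(4))
for p in ((.5,.0,.014),(.5,.1,.014)): print(proj(c,p))
E
```

```text
((259.09014892578125, 219.18307495117188), (45.80689239501953, 54.32481384277344), 89.9476547241211) [ 0.471  -0.0633]
((276.6381530761719, 336.200927734375), (38.28162384033203, 52.53694534301758), 115.82691192626953) [ 0.4881 -0.2526]
[173.33011966 278.84393827]
[ 92.19936015 276.05671139]
```

Call:
{"api": "apply_moves", "payload": {"steps": [{"x":0.035,"z":-0.005},{"x":0.04,"y":-0.005,"z":-0.005},{"x":0.04,"y":-0.005,"z":-0.005},{"x":0.04,"y":-0.005,"z":-0.005},{"x":0.04,"y":-0.005,"z":-0.005},{"x":0.04,"y":-0.005},{"x":0.04,"y":-0.005},{},{}]}}

```text
invalid input
```

Call:
{"api": "apply_moves", "payload": {"steps": [{"x":0.035,"y":0.0,"z":-0.005},{"x":0.04,"y":-0.005,"z":-0.005},{"x":0.04,"y":-0.005,"z":-0.005},{"x":0.04,"y":-0.005,"z":-0.005},{"x":0.04,"y":-0.005,"z":-0.005},{"x":0.04,"y":-0.005,"z":0.0},{"x":0.04,"y":-0.005,"z":0.0},{"x":0.0},{"x":0.0}]}}

```text
invalid input
```

Call:
{"api": "apply_moves", "payload": {"steps": [{"grip":0.093,"x":0.04,"y":0,"z":0,"ax":0,"ay":0,"az":0}]}}

```text
time_s: 1.33
ee_pos: [0.551, 0.0348, 0.2186]
tcp_rot: [0.001, 0.709, 0.705, -0.001]
wrist_force: [1.7, 0.7, -0.3]
width: 1.006
grip_force: 0.0
```

Call:
{"api": "apply_moves", "payload": {"steps": [{"grip":0.093,"x":0.04,"y":-0.005,"z":-0.005},{"grip":0.093,"x":0.04,"y":-0.01,"z":-0.005},{"grip":0.093,"x":0.04,"y":-0.01,"z":-0.005},{"grip":0.093,"x":0.04,"y":-0.005,"z":-0.005},{"grip":0.093,"x":0.04},{"grip":0.093,"x":0.04},{"grip":0.093,"x":0}]}}

```text
invalid input
```

Call:
{"api": "apply_moves", "payload": {"steps": [{"grip":0.093,"x":0.04,"y":-0.005,"z":-0.005,"ax":0,"ay":0,"az":0},{"grip":0.093,"x":0.04,"y":-0.005,"z":-0.005,"ax":0,"ay":0,"az":0},{"grip":0.093,"x":0.04,"y":-0.005,"z":-0.005,"ax":0,"ay":0,"az":0},{"grip":0.093,"x":0.04,"y":-0.005,"z":-0.005,"ax":0,"ay":0,"az":0},{"grip":0.093,"x":0.04,"y":-0.005,"z":-0.005,"ax":0,"ay":0,"az":0},{"grip":0.093,"x":0.04,"y":-0.005,"z":-0.005,"ax":0,"ay":0,"az":0},{"grip":0.093,"x":0,"y":0,"z":0,"ax":0,"ay":0,"az":0},{"grip":0.093,"x":0,"y":0,"z":0,"ax":0,"ay":0,"az":0}]}}

```text
time_s: 2.0
ee_pos: [0.5194, 0.2822, 0.2488]
tcp_rot: [0.0, 0.706, 0.709, 0.0]
wrist_force: [-0.1, -1.4, -0.9]
width: 0.996
grip_force: 0.0
```

```bash
python3 - <<'E'
from h import *
c=cam("wrist"); cv2.imwrite("pics/w1.png",c["frame"]); print((-c["R"].T@c["t"]).round(3),r.sense()["ee_pos"])
for k,z in dict(mill_center=.12,spice_center=.09,salt_center=.075,tin_center=.06).items():
    for d in vision.look_for("wrist",k): print(k,np.round(d["at"]),round(d["conf"],2),onplane(c,d["at"],z)[:2].round(3))
E
```

```text
[0.519 0.352 0.416] [0.51966589 0.28050008 0.2484121 ]
mill_center [113. 332.] 0.63 [0.533 0.357]
spice_center [201. 239.] 0.89 [0.428 0.257]
salt_center [265. 253.] 0.7 [0.436 0.166]
tin_center [ 12. 338.] 0.85 [0.542 0.464]
tin_center [270. 326.] 0.72 [0.532 0.151]
```

View pics/w1.png

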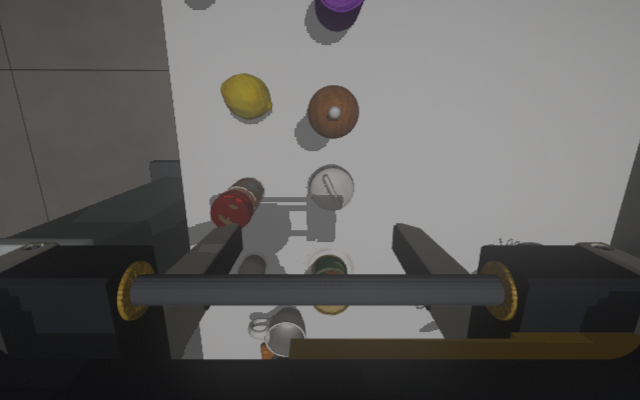

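The wrist picture shows the mill head at (111,333) with the knob at (113,335), the lemon at (95,246), the timer at (187,331) and the red cap top at (210,232). The purple look-alike is at the top edge.

```bash
python3 - <<'E'
from h import *
c=cam("wrist")
print(c["R"].round(3))
for rc,z in (((111,333),.124),((113,335),.148),((210,232),.106),((187,331),.03),((97,246),.03)): print(rc,onplane(c,rc,z)[:2].round(4))
E
```

```text
[[ 1.    -0.002 -0.   ]
 [-0.002 -0.966  0.258]
 [-0.001 -0.258 -0.966]]
(111, 333) [0.5356 0.3547]
(113, 335) [0.5362 0.3525]
(210, 232) [0.4245 0.2485]
(187, 331) [0.5391 0.2567]
(97, 246) [0.4304 0.3739]
```

Call:
{"api": "apply_moves", "payload": {"steps": [{"grip":0.093,"x":0.0365,"y":0.008,"z":0,"ax":0,"ay":0,"az":0},{"grip":0.093,"x":0.0365,"y":0.008,"z":0,"ax":0,"ay":0,"az":0},{"grip":0.093,"x":0,"y":0,"z":0.03,"ax":0,"ay":0,"az":0},{"grip":0.093,"x":0,"y":0,"z":0.038,"ax":0,"ay":0,"az":0},{"grip":0.093,"x":0,"y":0,"z":0.038,"ax":0,"ay":0,"az":0},{"grip":0.093,"x":0,"y":0,"z":0.038,"ax":0,"ay":0,"az":0},{"grip":0.093,"x":0,"y":0,"z":0,"ax":0,"ay":0,"az":0},{"grip":0.093,"x":0,"y":0,"z":0,"ax":0,"ay":0,"az":0}]}}

```text
time_s: 2.97
ee_pos: [0.535, 0.3514, 0.1029]
tcp_rot: [-0.001, 0.708, 0.707, -0.002]
wrist_force: [0.9, 0.8, 1.6]
width: 1.006
grip_force: 0.0
```

Call:
{"api": "apply_moves", "payload": {"steps": [{"grip":0.05,"x":0,"y":0,"z":0,"ax":0,"ay":0,"az":0},{"grip":0.04,"x":0,"y":0,"z":0,"ax":0,"ay":0,"az":0},{"grip":0.03,"x":0,"y":0,"z":0,"ax":0,"ay":0,"az":0},{"grip":0.03,"x":0,"y":0,"z":0,"ax":0,"ay":0,"az":0},{"grip":0.03,"x":0,"y":0,"z":0,"ax":0,"ay":0,"az":0},{"grip":0.03,"x":0,"y":0,"z":0,"ax":0,"ay":0,"az":0}]}}

```text
time_s: 3.47
ee_pos: [0.5363, 0.3532, 0.1056]
tcp_rot: [0.0, 0.707, 0.707, 0.001]
wrist_force: [-0.6, 0.4, 0.3]
width: 0.62
grip_force: 0.0
```

Call:
{"api": "apply_moves", "payload": {"steps": [{"grip":0.03,"x":0,"y":0,"z":0,"ax":0,"ay":0,"az":0},{"grip":0.03,"x":0,"y":0,"z":0,"ax":0,"ay":0,"az":0},{"grip":0.03,"x":0,"y":0,"z":0,"ax":0,"ay":0,"az":0},{"grip":0.03,"x":0,"y":0,"z":0,"ax":0,"ay":0,"az":0},{"grip":0.03,"x":0,"y":0,"z":-0.01,"ax":0,"ay":0,"az":0},{"grip":0.03,"x":0,"y":0,"z":-0.03,"ax":0,"ay":0,"az":0},{"grip":0.03,"x":0,"y":0,"z":-0.035,"ax":0,"ay":0,"az":0},{"grip":0.03,"x":0,"y":0,"z":-0.035,"ax":0,"ay":0,"az":0},{"grip":0.03,"x":0,"y":0,"z":0,"ax":0,"ay":0,"az":0}]}}

```text
time_s: 4.22
ee_pos: [0.5392, 0.3546, 0.2233]
tcp_rot: [0.002, 0.707, 0.707, 0.006]
wrist_force: [1.4, 1.3, -0.4]
width: 0.505
grip_force: 30.0
```

Call:
{"api": "apply_moves", "payload": {"steps": [{"grip":0.03,"x":-0.015,"y":-0.003,"z":0,"ax":0,"ay":0,"az":0},{"grip":0.03,"x":-0.03,"y":-0.003,"z":0,"ax":0,"ay":0,"az":0},{"grip":0.03,"x":-0.035,"y":-0.003,"z":0,"ax":0,"ay":0,"az":0},{"grip":0.03,"x":-0.035,"y":-0.003,"z":0,"ax":0,"ay":0,"az":0},{"grip":0.03,"x":-0.035,"y":-0.003,"z":0,"ax":0,"ay":0,"az":0},{"grip":0.03,"x":-0.035,"y":-0.003,"z":0,"ax":0,"ay":0,"az":0},{"grip":0.03,"x":-0.035,"y":-0.003,"z":0,"ax":0,"ay":0,"az":0},{"grip":0.03,"x":-0.035,"y":-0.003,"z":0,"ax":0,"ay":0,"az":0},{"grip":0.03,"x":-0.035,"y":-0.003,"z":0,"ax":0,"ay":0,"az":0},{"grip":0.03,"x":-0.035,"y":-0.003,"z":0,"ax":0,"ay":0,"az":0},{"grip":0.03,"x":-0.035,"y":-0.003,"z":0,"ax":0,"ay":0,"az":0},{"grip":0.03,"x":-0.035,"y":-0.003,"z":0,"ax":0,"ay":0,"az":0}]}}

```text
time_s: 5.22
ee_pos: [0.4992, -0.0434, 0.2147]
tcp_rot: [-0.0, 0.707, 0.707, -0.0]
wrist_force: [0.1, 0.6, -0.7]
width: 0.505
grip_force: 30.0
```

Call:
{"api": "apply_moves", "payload": {"steps": [{"grip":0.03,"x":-0.035,"y":-0.003,"z":0,"ax":0,"ay":0,"az":0},{"grip":0.03,"x":-0.035,"y":-0.003,"z":0,"ax":0,"ay":0,"az":0},{"grip":0.03,"x":-0.035,"y":0,"z":0,"ax":0,"ay":0,"az":0},{"grip":0.03,"x":-0.035,"y":0,"z":0,"ax":0,"ay":0,"az":0},{"grip":0.03,"x":-0.035,"y":0,"z":0,"ax":0,"ay":0,"az":0},{"grip":0.03,"x":-0.035,"y":0,"z":0,"ax":0,"ay":0,"az":0},{"grip":0.03,"x":-0.035,"y":0,"z":0,"ax":0,"ay":0,"az":0},{"grip":0.03,"x":-0.035,"y":0,"z":0,"ax":0,"ay":0,"az":0},{"grip":0.03,"x":-0.035,"y":0,"z":0,"ax":0,"ay":0,"az":0},{"grip":0.03,"x":-0.03,"y":0,"z":0,"ax":0,"ay":0,"az":0},{"grip":0.03,"x":-0.015,"y":0,"z":0,"ax":0,"ay":0,"az":0},{"grip":0.03,"x":0,"y":0,"z":0,"ax":0,"ay":0,"az":0}]}}

```text
time_s: 6.22
ee_pos: [0.493, -0.4056, 0.2136]
tcp_rot: [-0.0, 0.708, 0.706, -0.0]
wrist_force: [0.1, -0.2, -0.4]
width: 0.506
grip_force: 30.0
```

```bash
python3 - <<'E'
from h import *
c=cam("wrist"); cv2.imwrite("pics/w2.png",c["frame"]); s=r.sense(); print(s["ee_pos"],s["tcp_rot"],s["joint_pos"])
for k,z in dict(mark_1_top=.014,mug_center=.04).items():
    for d in vision.look_for("wrist",k): print(k,np.round(d["at"]),round(d["conf"],2),onplane(c,d["at"],z)[:2].round(4))
E
```

```text
[ 0.49324982 -0.4032409   0.21368226] [-8.17144332e-04  7.07975821e-01  7.06236196e-01  6.50533924e-05] [-8.60139190e-01  4.19621357e-01  1.31583612e+00  9.85618080e-06
  1.40777460e+00 -8.57680595e-01]
```

View pics/w2.png

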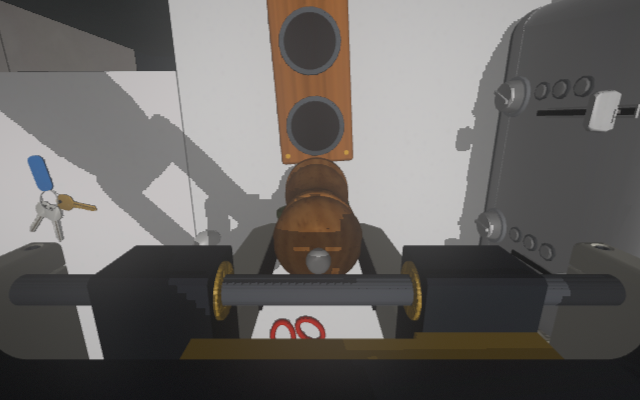

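The wrist picture shows the mill held at (220,317), disc 4 at (126,315) and disc 3 at (40,310), clear to measure. The toaster is to the right.

```bash
python3 - <<'E'
from h import *
c=cam("wrist"); h=cv2.cvtColor(c["frame"],cv2.COLOR_BGR2HSV); m=(h[...,1]<90).astype(np.uint8); P=[]
for n in ((126,315),(40,310)):
    sub=np.zeros_like(m); cv2.circle(sub,n[::-1],36,1,-1); nn,lab,st,ce=cv2.connectedComponentsWithStats(m*sub)
    mm=(lab==lab[n]).astype(np.uint8); k=max(cv2.findContours(mm,0,1)[0],key=cv2.contourArea); e=cv2.fitEllipse(k); P.append(onplane(c,e[0][::-1],.014)); print(e,P[-1][:2].round(4))
d=P[0]-P[1]; print(np.linalg.norm(d),d)
# held mill: knob, foot check
print(onplane(c,(262,318),.2137+.019-.124+.15)[:2])
E
```

```text
((314.32647705078125, 129.46673583984375), (56.8682861328125, 58.10166931152344), 179.11856079101562) [ 0.49   -0.3446]
((309.1859130859375, 44.19934844970703), (61.28955078125, 64.20498657226562), 171.2274932861328) [ 0.4843 -0.2486]
0.09624074463074986 [ 0.00570951 -0.09607124  0.        ]
[ 0.49389995 -0.39598259]
```

```bash
python3 - <<'E'
from h import *
a=cv2.imread("pics/w2.png"); h=cv2.cvtColor(a,cv2.COLOR_BGR2HSV)
for col in (310,314,318): print(col,[(i,*a[i,col]) for i in list(range(90,101))+list(range(148,166,1))][::1])
b=cv2.resize(a[0:170,255:365],None,fx=4,fy=3.5,interpolation=cv2.INTER_NEAREST)
for n in ((129,314),(44,309)): cv2.circle(b,(int((n[1]-255)*4),int(n[0]*3.5)),3,(0,255,0),-1)
cv2.imwrite("pics/d.png",b)
E
```

```text
310 [(90, np.uint8(61), np.uint8(93), np.uint8(137)), (91, np.uint8(61), np.uint8(93), np.uint8(137)), (92, np.uint8(60), np.uint8(92), np.uint8(137)), (93, np.uint8(60), np.uint8(93), np.uint8(136)), (94, np.uint8(61), np.uint8(93), np.uint8(137)), (95, np.uint8(61), np.uint8(93), np.uint8(137)), (96, np.uint8(77), np.uint8(83), np.uint8(97)), (97, np.uint8(94), np.uint8(93), np.uint8(92)), (98, np.uint8(98), np.uint8(95), np.uint8(93)), (99, np.uint8(97), np.uint8(94), np.uint8(93)), (100, np.uint8(97), np.uint8(94), np.uint8(93)), (148, np.uint8(57), np.uint8(58), np.uint8(61)), (149, np.uint8(57), np.uint8(57), np.uint8(60)), (150, np.uint8(75), np.uint8(74), np.uint8(74)), (151, np.uint8(85), np.uint8(83), np.uint8(82)), (152, np.uint8(86), np.uint8(84), np.uint8(82)), (153, np.uint8(87), np.uint8(84), np.uint8(83)), (154, np.uint8(79), np.uint8(79), np.uint8(83)), (155, np.uint8(64), np.uint8(90), np.uint8(129)), (156, np.uint8(62), np.uint8(93), np.uint8(136)), (157, np.uint8(60), np.uint8(88), np.uint8(128)), (158, np.uint8(51), np.uint8(65), np.uint8(87)), (159, np.uint8(51)
[... 2488 characters left out ...]
(80)), (152, np.uint8(87), np.uint8(85), np.uint8(83)), (153, np.uint8(86), np.uint8(84), np.uint8(82)), (154, np.uint8(86), np.uint8(83), np.uint8(82)), (155, np.uint8(66), np.uint8(90), np.uint8(125)), (156, np.uint8(63), np.uint8(95), np.uint8(139)), (157, np.uint8(56), np.uint8(77), np.uint8(107)), (158, np.uint8(52), np.uint8(65), np.uint8(85)), (159, np.uint8(56), np.uint8(78), np.uint8(107)), (160, np.uint8(57), np.uint8(82), np.uint8(113)), (161, np.uint8(57), np.uint8(82), np.uint8(114)), (162, np.uint8(56), np.uint8(80), np.uint8(112)), (163, np.uint8(57), np.uint8(80), np.uint8(111)), (164, np.uint8(51), np.uint8(65), np.uint8(85)), (165, np.uint8(51), np.uint8(63), np.uint8(82))]
```

View pics/d.png

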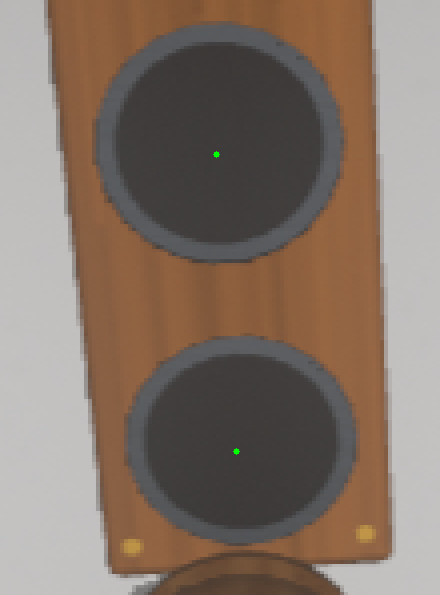

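```bash
python3 - <<'E'
from h import *
c=cam("wrist"); a=c["frame"]; cv2.imwrite("pics/w3.png",a); p=r.sense()["ee_pos"]; print(p)
z0=p[2]+.019-.124
print("pred knob top",proj(c,(p[0],p[1],z0+.147)),"foot far edge",proj(c,(p[0],p[1]+.029,z0+.01)),"head",proj(c,(p[0],p[1]-0.0,z0+.124)))
cv2.imwrite("pics/m.png",cv2.resize(a[140:300,240:400],None,fx=3.6,fy=3.6))
E
```

```text
[ 0.49415953 -0.40043627  0.21473608]
pred knob top [268.95728289 318.08728973] foot far edge [164.378368   317.60637793] head [248.0649333  317.93913152]
```

View pics/m.png

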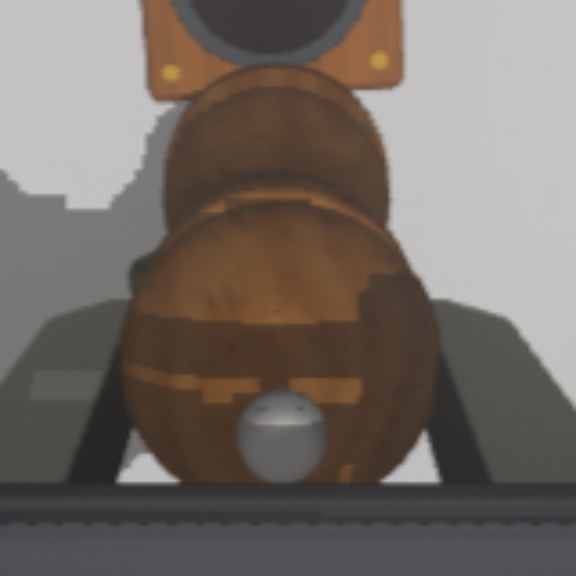

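The mill hangs upright in the fingers, knob at (261,318), sitting about 4 mm to the +y side of the tool axis. I'll move over disc 4 and lower it.

Call:
{"api": "apply_moves", "payload": {"steps": [{"grip":0.03,"x":0.0267,"y":-0.002,"z":0,"ax":0,"ay":0,"az":0},{"grip":0.03,"x":0.0267,"y":-0.002,"z":0,"ax":0,"ay":0,"az":0},{"grip":0.03,"x":0,"y":0,"z":0.02,"ax":0,"ay":0,"az":0},{"grip":0.03,"x":0,"y":0,"z":0.025,"ax":0,"ay":0,"az":0},{"grip":0.03,"x":0,"y":0,"z":0.02,"ax":0,"ay":0,"az":0},{"grip":0.03,"x":0,"y":0,"z":0.014,"ax":0,"ay":0,"az":0},{"grip":0.03,"x":0,"y":0,"z":0,"ax":0,"ay":0,"az":0},{"grip":0.03,"x":0,"y":0,"z":0,"ax":0,"ay":0,"az":0},{"grip":0.03,"x":0,"y":0,"z":0,"ax":0,"ay":0,"az":0},{"grip":0.03,"x":0,"y":0,"z":0,"ax":0,"ay":0,"az":0}]}}

```text
time_s: 7.3
ee_pos: [0.4908, -0.3489, 0.1373]
tcp_rot: [0.001, 0.707, 0.707, -0.0]
wrist_force: [-0.8, -0.6, -1.1]
width: 0.502
grip_force: 30.0
```

```bash
python3 - <<'E'
from h import *
s=r.sense(); print(s["ee_pos"],s["wrist_force"],s["ft_torque"])
E
```

```text
[ 0.49083758 -0.34892811  0.13734592] [-0.84140703 -0.6108861  -1.05516774] [0.01884169 0.03664703 0.06812733]
```

Now lower the last part: 16 mm more to 0.121.

Call:
{"api": "apply_moves", "payload": {"steps": [{"grip":0.03,"x":0.001,"y":-0.001,"z":0.008,"ax":0,"ay":0,"az":0},{"grip":0.03,"x":0,"y":0,"z":0.006,"ax":0,"ay":0,"az":0},{"grip":0.03,"x":0,"y":0,"z":0.002,"ax":0,"ay":0,"az":0},{"grip":0.03,"x":0,"y":0,"z":0,"ax":0,"ay":0,"az":0},{"grip":0.03,"x":0,"y":0,"z":0,"ax":0,"ay":0,"az":0},{"grip":0.03,"x":0,"y":0,"z":0,"ax":0,"ay":0,"az":0}]}}

```text
time_s: 7.8
ee_pos: [0.4889, -0.3476, 0.1194]
tcp_rot: [-0.0, 0.707, 0.707, -0.0]
wrist_force: [0.0, 0.2, -1.5]
width: 0.511
grip_force: 30.0
```

Call:
{"api": "apply_moves", "payload": {"steps": [{"grip":0.055,"x":0,"y":0,"z":0.0005,"ax":0,"ay":0,"az":0},{"grip":0.06,"x":0,"y":0,"z":0,"ax":0,"ay":0,"az":0},{"grip":0.07,"x":0,"y":0,"z":0,"ax":0,"ay":0,"az":0},{"grip":0.08,"x":0,"y":0,"z":0,"ax":0,"ay":0,"az":0},{"grip":0.093,"x":0,"y":0,"z":0,"ax":0,"ay":0,"az":0},{"grip":0.093,"x":0,"y":0,"z":0,"ax":0,"ay":0,"az":0},{"grip":0.093,"x":0,"y":0,"z":-0.02,"ax":0,"ay":0,"az":0},{"grip":0.093,"x":0,"y":0,"z":-0.03,"ax":0,"ay":0,"az":0},{"grip":0.093,"x":0,"y":0,"z":-0.03,"ax":0,"ay":0,"az":0},{"grip":0.093,"x":0,"y":0,"z":-0.03,"ax":0,"ay":0,"az":0},{"grip":0.093,"x":0,"y":0,"z":0,"ax":0,"ay":0,"az":0},{"grip":0.093,"x":0,"y":0,"z":0,"ax":0,"ay":0,"az":0}]}}

```text
time_s: 8.8
ee_pos: [0.4899, -0.3484, 0.2315]
tcp_rot: [0.002, 0.707, 0.707, -0.0]
wrist_force: [-0.2, -0.2, -1.0]
width: 1.0
grip_force: 0.0
```

```bash
python3 - <<'E'
from h import *
c=cam("wrist"); s=r.sense(); print(s["ee_pos"]); a=c["frame"]; cv2.imwrite("pics/w4.png",a)
h=cv2.cvtColor(a,cv2.COLOR_BGR2HSV); m=(h[...,1]<90).astype(np.uint8)
for q in ((.4843,-.2492,.014),(.4787,-.1544,.014),(.4730,-.0596,.014)):
    n=tuple(proj(c,q).astype(int)); print(n)
    if not 0<=n[0]<400: continue
    sub=np.zeros_like(m); cv2.circle(sub,(int(n[1]),int(n[0])),36,1,-1); nn,lab,st,ce=cv2.connectedComponentsWithStats(m*sub)
    mm=(lab==lab[n]).astype(np.uint8); k=max(cv2.findContours(mm,0,1)[0],key=cv2.contourArea); e=cv2.fitEllipse(k); print(np.round(e[0],1),np.round(e[1],1),onplane(c,e[0][::-1],.014)[:2].round(4))
print("mill knob pred",proj(c,(.4899,-.344,.161)))
cv2.imwrite("pics/m4.png",a)
E
```

```text
[ 0.48910244 -0.34764216  0.22951523]
(np.int64(93), np.int64(312))
[312.1  93.6] [56.  59.2] [ 0.4842 -0.2499]
(np.int64(7), np.int64(307))
[306.9  18.1] [45.2 64.1] [ 0.4784 -0.1655]
(np.int64(-91), np.int64(301))
mill knob pred [197.21947766 317.1073265 ]
```

View pics/m4.png

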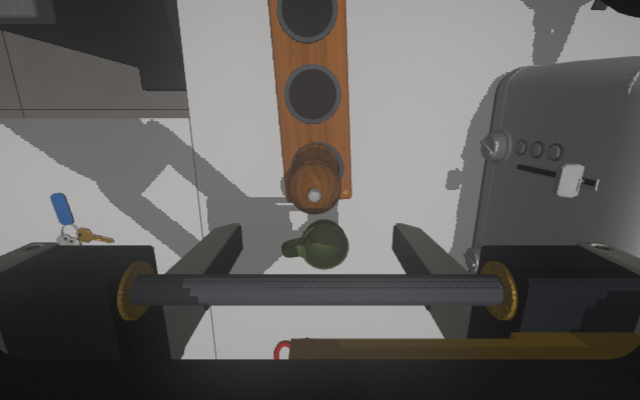

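The mill stands on disc 4, knob at (196,314), within about 2 mm of the disc's axis, and the mug at (245,322) is untouched. Now to the spice jar.

Call:
{"api": "apply_moves", "payload": {"steps": [{"grip":0.093,"x":0.04,"y":-0.003,"z":0,"ax":0,"ay":0,"az":0},{"grip":0.093,"x":0.04,"y":-0.003,"z":0,"ax":0,"ay":0,"az":0},{"grip":0.093,"x":0.04,"y":-0.003,"z":0,"ax":0,"ay":0,"az":0},{"grip":0.093,"x":0.04,"y":-0.003,"z":0,"ax":0,"ay":0,"az":0},{"grip":0.093,"x":0.04,"y":-0.003,"z":0,"ax":0,"ay":0,"az":0},{"grip":0.093,"x":0.04,"y":-0.003,"z":0,"ax":0,"ay":0,"az":0},{"grip":0.093,"x":0.04,"y":-0.003,"z":0,"ax":0,"ay":0,"az":0},{"grip":0.093,"x":0.04,"y":-0.003,"z":0,"ax":0,"ay":0,"az":0},{"grip":0.093,"x":0.04,"y":-0.003,"z":0,"ax":0,"ay":0,"az":0},{"grip":0.093,"x":0.04,"y":-0.002,"z":0,"ax":0,"ay":0,"az":0},{"grip":0.093,"x":0.04,"y":0,"z":0,"ax":0,"ay":0,"az":0}]}}

```text
time_s: 9.77
ee_pos: [0.4581, 0.0943, 0.2275]
tcp_rot: [-0.001, 0.707, 0.707, -0.001]
wrist_force: [0.2, 0.3, 0.3]
width: 1.0
grip_force: 0.0
```

Call:
{"api": "apply_moves", "payload": {"steps": [{"grip":0.093,"x":0.01,"y":0,"z":0,"ax":0,"ay":0,"az":0},{"grip":0.093,"x":0,"y":0,"z":0,"ax":0,"ay":0,"az":0},{"grip":0.093,"x":0,"y":0,"z":0,"ax":0,"ay":0,"az":0},{"grip":0.093,"x":0,"y":0,"z":0,"ax":0,"ay":0,"az":0}]}}

```text
time_s: 10.1
ee_pos: [0.4597, 0.1012, 0.2283]
tcp_rot: [-0.0, 0.707, 0.707, -0.001]
wrist_force: [-0.4, -0.4, 0.1]
width: 1.003
grip_force: 0.0
```

```bash
python3 - <<'E'
from h import *
c=cam("wrist"); a=c["frame"]; cv2.imwrite("pics/w5.png",a); s=r.sense(); print(s["ee_pos"])
np.savez("w5.npz",K=c["K"],R=c["R"],t=c["t"])
for k,z in dict(spice_center=.106,salt_center=.09,tin_center=.072).items():
    for d in vision.look_for("wrist",k): print(k,np.round(d["at"]),round(d["conf"],2),onplane(c,d["at"],z)[:2].round(3))
E
```

```text
[0.45995406 0.10096477 0.2285314 ]
spice_center [ 36. 280.] 0.84 [0.426 0.243]
spice_center [326. 328.] 0.72 [ 0.472 -0.065]
salt_center [152. 285.] 0.61 [0.426 0.137]
tin_center [162. 381.] 0.84 [0.531 0.123]
tin_center [266. 326.] 0.28 [ 0.47  -0.005]
```

View pics/w5.png

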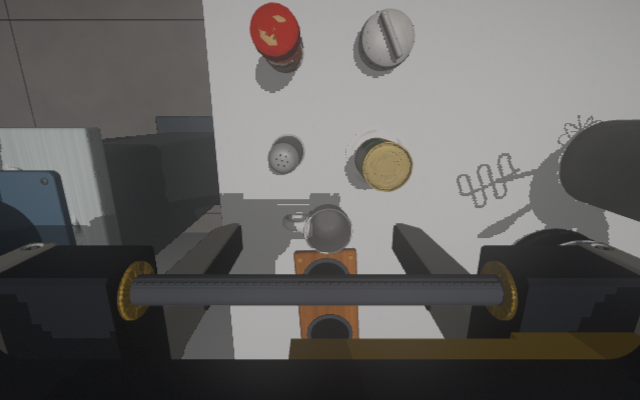

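The picture shows the spice jar's red cap top at (29,275), the salt dome at (157,284), the tin lid at (166,387), the timer at (38,388) and the cup at (230,327).

```bash
python3 - <<'E'
from h import *
a=cv2.imread("pics/w5.png"); d=np.load("w5.npz"); c={k:d[k] for k in d}
h=cv2.cvtColor(a,cv2.COLOR_BGR2HSV)
m=(((h[...,0]<6)|(h[...,0]>172))&(h[...,1]>150)&(h[...,2]>80)).astype(np.uint8); m[120:]=0
m=cv2.morphologyEx(m,cv2.MORPH_CLOSE,np.ones((9,9))); k=max(cv2.findContours(m,0,1)[0],key=cv2.contourArea); e=cv2.fitEllipse(cv2.convexHull(k)); print("cap",e,onplane(c,e[0][::-1],.1)[:2])
m=((h[...,0]>15)&(h[...,0]<32)&(h[...,1]>70)).astype(np.uint8); m[:120]=0; m[240:]=0; m[:,:330]=0;m[:,440:]=0
k=max(cv2.findContours(m,0,1)[0],key=cv2.contourArea); e=cv2.fitEllipse(cv2.convexHull(k)); print("tin",e,onplane(c,e[0][::-1],.072)[:2])
print("salt",onplane(c,(157,284),.085)[:2], "spice man",onplane(c,(29,275),.106)[:2])
E
```

```text
cap ((273.6589660644531, 28.076995849609375), (46.238380432128906, 55.53544616699219), 173.8540496826172) [0.41965609 0.25052678]
tin ((386.9368896484375, 166.3743438720703), (48.256229400634766, 50.792903900146484), 54.5071907043457) [0.53799909 0.11817422]
salt [0.42385738 0.13049723] spice man [0.42164398 0.24817582]
```

Call:
{"api": "apply_moves", "payload": {"steps": [{"grip":0.093,"x":0.037,"y":-0.0095,"z":0,"ax":0,"ay":0,"az":0},{"grip":0.093,"x":0.037,"y":-0.0095,"z":0,"ax":0,"ay":0,"az":0},{"grip":0.093,"x":0.037,"y":-0.0095,"z":0,"ax":0,"ay":0,"az":0},{"grip":0.093,"x":0.037,"y":-0.0095,"z":0,"ax":0,"ay":0,"az":0},{"grip":0.093,"x":0,"y":0,"z":0.0315,"ax":0,"ay":0,"az":0},{"grip":0.093,"x":0,"y":0,"z":0.0315,"ax":0,"ay":0,"az":0},{"grip":0.093,"x":0,"y":0,"z":0.0315,"ax":0,"ay":0,"az":0},{"grip":0.093,"x":0,"y":0,"z":0.0315,"ax":0,"ay":0,"az":0},{"grip":0.093,"x":0,"y":0,"z":0.0315,"ax":0,"ay":0,"az":0},{"grip":0.093,"x":0,"y":0,"z":0.0315,"ax":0,"ay":0,"az":0},{"grip":0.093,"x":0,"y":0,"z":0,"ax":0,"ay":0,"az":0},{"grip":0.07,"x":0,"y":0,"z":0,"ax":0,"ay":0,"az":0}]}}

```text
time_s: 11.3
ee_pos: [0.4211, 0.2494, 0.0393]
tcp_rot: [-0.001, 0.708, 0.707, -0.002]
wrist_force: [0.9, 0.3, 0.4]
width: 0.967
grip_force: 0.0
```

Call:
{"api": "apply_moves", "payload": {"steps": [{"grip":0.05,"x":0,"y":0,"z":0,"ax":0,"ay":0,"az":0},{"grip":0.03,"x":0,"y":0,"z":0,"ax":0,"ay":0,"az":0},{"grip":0.025,"x":0,"y":0,"z":0,"ax":0,"ay":0,"az":0},{"grip":0.025,"x":0,"y":0,"z":0,"ax":0,"ay":0,"az":0},{"grip":0.025,"x":0,"y":0,"z":0,"ax":0,"ay":0,"az":0},{"grip":0.025,"x":0,"y":0,"z":0,"ax":0,"ay":0,"az":0},{"grip":0.025,"x":0,"y":0,"z":0,"ax":0,"ay":0,"az":0},{"grip":0.025,"x":0,"y":0,"z":0,"ax":0,"ay":0,"az":0},{"grip":0.025,"x":0,"y":0,"z":0,"ax":0,"ay":0,"az":0},{"grip":0.025,"x":0,"y":0,"z":0,"ax":0,"ay":0,"az":0}]}}

```text
time_s: 12.13
ee_pos: [0.4219, 0.2505, 0.0405]
tcp_rot: [-0.0, 0.707, 0.707, 0.0]
wrist_force: [-1.7, -1.2, 5.9]
width: 0.471
grip_force: 30.0
```

```bash
python3 -c "
from h import *
s=r.sense(); print(s['ee_pos'],s['width']*.093,s['grip_force'])"
```

```text
[0.4219315  0.25051543 0.04049037] 0.04378243512232542 29.976658404339105
```

Call:
{"api": "apply_moves", "payload": {"steps": [{"grip":0.025,"x":0,"y":0,"z":-0.02,"ax":0,"ay":0,"az":0},{"grip":0.025,"x":0,"y":0,"z":-0.035,"ax":0,"ay":0,"az":0},{"grip":0.025,"x":0,"y":0,"z":-0.035,"ax":0,"ay":0,"az":0},{"grip":0.025,"x":0,"y":0,"z":-0.03,"ax":0,"ay":0,"az":0},{"grip":0.025,"x":-0.02,"y":0.002,"z":-0.02,"ax":0,"ay":0,"az":0},{"grip":0.025,"x":-0.03,"y":0.005,"z":0,"ax":0,"ay":0,"az":0},{"grip":0.025,"x":-0.035,"y":0.006,"z":0,"ax":0,"ay":0,"az":0},{"grip":0.025,"x":-0.035,"y":0.006,"z":0,"ax":0,"ay":0,"az":0},{"grip":0.025,"x":-0.035,"y":0.006,"z":0,"ax":0,"ay":0,"az":0},{"grip":0.025,"x":-0.035,"y":0.006,"z":0,"ax":0,"ay":0,"az":0},{"grip":0.025,"x":-0.035,"y":0.006,"z":0,"ax":0,"ay":0,"az":0},{"grip":0.025,"x":-0.035,"y":0.006,"z":0,"ax":0,"ay":0,"az":0}]}}

```text
time_s: 13.13
ee_pos: [0.4648, -0.0112, 0.1799]
tcp_rot: [-0.0, 0.707, 0.707, -0.0]
wrist_force: [-0.3, 0.4, -0.5]
width: 0.479
grip_force: 30.0
```

Call:
{"api": "apply_moves", "payload": {"steps": [{"grip":0.025,"x":-0.035,"y":0.006,"z":0,"ax":0,"ay":0,"az":0},{"grip":0.025,"x":-0.035,"y":0.006,"z":0,"ax":0,"ay":0,"az":0},{"grip":0.025,"x":-0.035,"y":0.006,"z":0,"ax":0,"ay":0,"az":0},{"grip":0.025,"x":-0.035,"y":0,"z":0,"ax":0,"ay":0,"az":0},{"grip":0.025,"x":-0.035,"y":0,"z":0,"ax":0,"ay":0,"az":0},{"grip":0.025,"x":-0.03,"y":0,"z":0,"ax":0,"ay":0,"az":0},{"grip":0.025,"x":-0.02,"y":0,"z":0,"ax":0,"ay":0,"az":0},{"grip":0.025,"x":0,"y":0,"z":0,"ax":0,"ay":0,"az":0},{"grip":0.025,"x":0,"y":0,"z":0,"ax":0,"ay":0,"az":0},{"grip":0.025,"x":0,"y":0,"z":0,"ax":0,"ay":0,"az":0}]}}

```text
time_s: 13.97
ee_pos: [0.4826, -0.2338, 0.1796]
tcp_rot: [-0.001, 0.707, 0.707, 0.0]
wrist_force: [1.0, -0.7, -1.3]
width: 0.476
grip_force: 30.0
```

```bash
python3 - <<'E'
from h import *
c=cam("wrist"); s=r.sense(); p=s["ee_pos"]; print(p); a=c["frame"]; cv2.imwrite("pics/w6.png",a)
h=cv2.cvtColor(a,cv2.COLOR_BGR2HSV); m=(h[...,1]<90).astype(np.uint8)
for q in ((.4787,-.1544,.014),(.4730,-.0596,.014)):
    n=tuple(proj(c,q).astype(int)); print(n)
    if not 0<=n[0]<400: continue
    sub=np.zeros_like(m); cv2.circle(sub,(int(n[1]),int(n[0])),40,1,-1); nn,lab,st,ce=cv2.connectedComponentsWithStats(m*sub)
    mm=(lab==lab[n]).astype(np.uint8); k=max(cv2.findContours(mm,0,1)[0],key=cv2.contourArea); e=cv2.fitEllipse(k); print(np.round(e[0],1),np.round(e[1],1),onplane(c,e[0][::-1],.014)[:2].round(4))
m=(((h[...,0]<6)|(h[...,0]>172))&(h[...,1]>150)&(h[...,2]>60)).astype(np.uint8)
m=cv2.morphologyEx(m,cv2.MORPH_CLOSE,np.ones((9,9))); k=max(cv2.findContours(m,0,1)[0],key=cv2.contourArea); print("cap bbox",cv2.boundingRect(k))
z0=p[2]-.040; print("pred cap top centre",proj(c,(p[0],p[1],z0+.106)),"far edge",proj(c,(p[0],p[1]+.0215,z0+.106)))
E
```

```text
[ 0.48274669 -0.23338003  0.1797765 ]
(np.int64(109), np.int64(313))
[313.5 109.7] [63.8 66.5] [ 0.4784 -0.1549]
(np.int64(12), np.int64(307))
[307.5  22.4] [55.1 73.6] [ 0.4725 -0.0689]
cap bbox (264, 306, 107, 32)
pred cap top centre [298.6634525 318.0773277] far edge [249.07134839 318.12273154]
```

Call:
{"api": "apply_moves", "payload": {"steps": [{"grip":0.025,"x":-0.016,"y":0.0015,"z":0,"ax":0,"ay":0,"az":0},{"grip":0.025,"x":0,"y":0,"z":0.02,"ax":0,"ay":0,"az":0},{"grip":0.025,"x":0,"y":0,"z":0.03,"ax":0,"ay":0,"az":0},{"grip":0.025,"x":0,"y":0,"z":0.03,"ax":0,"ay":0,"az":0},{"grip":0.025,"x":0,"y":0,"z":0.025,"ax":0,"ay":0,"az":0},{"grip":0.025,"x":0,"y":0,"z":0.01,"ax":0,"ay":0,"az":0},{"grip":0.025,"x":0,"y":0,"z":0,"ax":0,"ay":0,"az":0},{"grip":0.025,"x":0,"y":0,"z":0,"ax":0,"ay":0,"az":0},{"grip":0.025,"x":0,"y":0,"z":0,"ax":0,"ay":0,"az":0}]}}

```text
time_s: 14.77
ee_pos: [0.4857, -0.2513, 0.0668]
tcp_rot: [0.001, 0.707, 0.707, 0.0]
wrist_force: [0.2, -0.3, -0.6]
width: 0.48
grip_force: 30.0
```

```bash
python3 -c "
from h import *
for i in range(3):
  c=cam('wrist'); s=r.sense(); print(s['ee_pos'],s['wrist_force'])"
```

```text
[ 0.48583252 -0.251469    0.06702557] [ 0.43811849  0.42560048 -1.16689502]
[ 0.48570156 -0.25138939  0.06700177] [-0.09601472 -0.05696037 -0.81053429]
[ 0.48549448 -0.25126486  0.06680292] [-0.51224147  0.09781576 -1.23975683]
```

Call:
{"api": "apply_moves", "payload": {"steps": [{"grip":0.025,"x":0.0015,"y":-0.001,"z":0.007,"ax":0,"ay":0,"az":0},{"grip":0.025,"x":0,"y":0,"z":0.004,"ax":0,"ay":0,"az":0},{"grip":0.025,"x":0,"y":0,"z":0.001,"ax":0,"ay":0,"az":0},{"grip":0.025,"x":0,"y":0,"z":0,"ax":0,"ay":0,"az":0},{"grip":0.025,"x":0,"y":0,"z":0,"ax":0,"ay":0,"az":0},{"grip":0.025,"x":0,"y":0,"z":0,"ax":0,"ay":0,"az":0}]}}

```text
time_s: 15.42
ee_pos: [0.4834, -0.2491, 0.0541]
tcp_rot: [0.0, 0.707, 0.707, -0.0]
wrist_force: [-2.9, 1.3, 9.7]
width: 0.478
grip_force: 30.0
```

Contact at about 10 N, so it's seated. Open and rise.

Call:
{"api": "apply_moves", "payload": {"steps": [{"grip":0.05,"x":0,"y":0,"z":0,"ax":0,"ay":0,"az":0},{"grip":0.06,"x":0,"y":0,"z":0,"ax":0,"ay":0,"az":0},{"grip":0.07,"x":0,"y":0,"z":0,"ax":0,"ay":0,"az":0},{"grip":0.085,"x":0,"y":0,"z":0,"ax":0,"ay":0,"az":0},{"grip":0.085,"x":0,"y":0,"z":0,"ax":0,"ay":0,"az":0},{"grip":0.085,"x":0,"y":0,"z":-0.02,"ax":0,"ay":0,"az":0},{"grip":0.093,"x":0,"y":0,"z":-0.03,"ax":0,"ay":0,"az":0},{"grip":0.093,"x":0,"y":0,"z":-0.04,"ax":0,"ay":0,"az":0},{"grip":0.093,"x":0,"y":0,"z":-0.04,"ax":0,"ay":0,"az":0},{"grip":0.093,"x":0,"y":0,"z":-0.04,"ax":0,"ay":0,"az":0},{"grip":0.093,"x":0,"y":0,"z":0,"ax":0,"ay":0,"az":0},{"grip":0.093,"x":0,"y":0,"z":0,"ax":0,"ay":0,"az":0}]}}

```text
time_s: 16.42
ee_pos: [0.4848, -0.2501, 0.2259]
tcp_rot: [0.003, 0.707, 0.707, 0.0]
wrist_force: [-0.2, -0.4, -0.4]
width: 0.997
grip_force: 0.0
```

```bash
python3 - <<'E'
from h import *
c=cam("wrist"); s=r.sense(); p=s["ee_pos"]; print(p); a=c["frame"]; cv2.imwrite("pics/w7.png",a)
h=cv2.cvtColor(a,cv2.COLOR_BGR2HSV)
m=(((h[...,0]<6)|(h[...,0]>172))&(h[...,1]>150)&(h[...,2]>60)).astype(np.uint8); m[250:]=0
m=cv2.morphologyEx(m,cv2.MORPH_CLOSE,np.ones((9,9))); k=max(cv2.findContours(m,0,1)[0],key=cv2.contourArea); print("cap bbox",cv2.boundingRect(k))
e=cv2.fitEllipse(cv2.convexHull(k)); print(e, onplane(c,e[0][::-1],.118)[:2])
E
```

```text
[ 0.48370572 -0.24917085  0.22355441]
cap bbox (293, 172, 45, 43)
((314.7651062011719, 193.1443634033203), (42.698848724365234, 44.28517150878906), 87.51374816894531) [ 0.48283447 -0.25197982]
```

The jar stands centred on disc 3, within about 3 mm. Next the salt shaker.

Call:
{"api": "apply_moves", "payload": {"steps": [{"grip":0.093,"x":0.038,"y":-0.006,"z":0,"ax":0,"ay":0,"az":0},{"grip":0.093,"x":0.038,"y":-0.006,"z":0,"ax":0,"ay":0,"az":0},{"grip":0.093,"x":0.038,"y":-0.006,"z":0,"ax":0,"ay":0,"az":0},{"grip":0.093,"x":0.038,"y":-0.006,"z":0,"ax":0,"ay":0,"az":0},{"grip":0.093,"x":0.038,"y":-0.006,"z":0,"ax":0,"ay":0,"az":0},{"grip":0.093,"x":0.038,"y":-0.006,"z":0,"ax":0,"ay":0,"az":0},{"grip":0.093,"x":0.038,"y":-0.006,"z":0,"ax":0,"ay":0,"az":0},{"grip":0.093,"x":0.038,"y":-0.006,"z":0,"ax":0,"ay":0,"az":0},{"grip":0.093,"x":0.038,"y":-0.006,"z":0,"ax":0,"ay":0,"az":0},{"grip":0.093,"x":0.007,"y":-0.006,"z":0,"ax":0,"ay":0,"az":0},{"grip":0.093,"x":0,"y":0,"z":0,"ax":0,"ay":0,"az":0},{"grip":0.093,"x":0,"y":0,"z":0,"ax":0,"ay":0,"az":0}]}}

```text
time_s: 17.47
ee_pos: [0.4227, 0.0998, 0.2218]
tcp_rot: [-0.001, 0.706, 0.708, -0.001]
wrist_force: [-0.3, -0.8, 0.7]
width: 0.999
grip_force: 0.0
```

```bash
python3 - <<'E'
from h import *
c=cam("wrist"); s=r.sense(); p=s["ee_pos"]; print(p); a=c["frame"]; cv2.imwrite("pics/w8.png",a)
for k,z in dict(salt_center=.08,tin_center=.072).items():
    for d in vision.look_for("wrist",k): print(k,np.round(d["at"]),round(d["conf"],2),onplane(c,d["at"],z)[:2].round(3))
print(proj(c,(.424,.130,.085)))
cv2.imwrite("pics/s8.png",cv2.resize(a[100:280,220:440],None,fx=3,fy=3))
E
```

```text
[0.42328086 0.09902505 0.22214232]
salt_center [150. 316.] 0.71 [0.421 0.137]
tin_center [162. 414.] 0.95 [0.529 0.122]
[156.82920876 318.9421046 ]
```

View pics/s8.png

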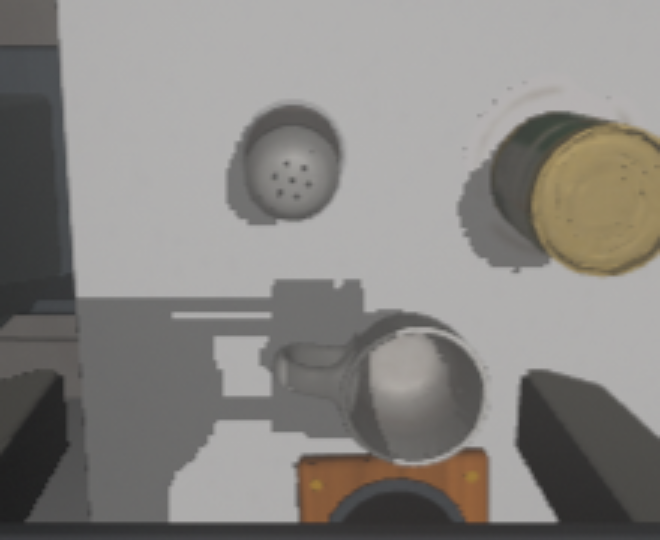

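The crop shows the shaker's dome holes centred at full-picture pixel (160,317), so its axis is about (0.4225, 0.1285). The tin lid and cup are clear of the fingers.

Call:
{"api": "apply_moves", "payload": {"steps": [{"grip":0.093,"x":0.0295,"y":0,"z":0,"ax":0,"ay":0,"az":0},{"grip":0.093,"x":0,"y":0,"z":0.03,"ax":0,"ay":0,"az":0},{"grip":0.093,"x":0,"y":0,"z":0.035,"ax":0,"ay":0,"az":0},{"grip":0.093,"x":0,"y":0,"z":0.035,"ax":0,"ay":0,"az":0},{"grip":0.093,"x":0,"y":0,"z":0.035,"ax":0,"ay":0,"az":0},{"grip":0.093,"x":0,"y":0,"z":0.035,"ax":0,"ay":0,"az":0},{"grip":0.093,"x":0,"y":0,"z":0.03,"ax":0,"ay":0,"az":0},{"grip":0.093,"x":0,"y":0,"z":0,"ax":0,"ay":0,"az":0},{"grip":0.093,"x":0,"y":0,"z":0,"ax":0,"ay":0,"az":0},{"grip":0.07,"x":0,"y":0,"z":0,"ax":0,"ay":0,"az":0},{"grip":0.05,"x":0,"y":0,"z":0,"ax":0,"ay":0,"az":0},{"grip":0.03,"x":0,"y":0,"z":0,"ax":0,"ay":0,"az":0}]}}

```text
time_s: 18.62
ee_pos: [0.4253, 0.1293, 0.025]
tcp_rot: [0.001, 0.707, 0.707, 0.001]
wrist_force: [-0.2, -0.0, 1.1]
width: 0.835
grip_force: 0.0
```

Call:
{"api": "apply_moves", "payload": {"steps": [{"grip":0.025,"x":0,"y":0,"z":0,"ax":0,"ay":0,"az":0},{"grip":0.025,"x":0,"y":0,"z":0,"ax":0,"ay":0,"az":0},{"grip":0.025,"x":0,"y":0,"z":0,"ax":0,"ay":0,"az":0},{"grip":0.025,"x":0,"y":0,"z":0,"ax":0,"ay":0,"az":0},{"grip":0.025,"x":0,"y":0,"z":0,"ax":0,"ay":0,"az":0},{"grip":0.025,"x":0,"y":0,"z":0,"ax":0,"ay":0,"az":0},{"grip":0.025,"x":0,"y":0,"z":0,"ax":0,"ay":0,"az":0},{"grip":0.025,"x":0,"y":0,"z":0,"ax":0,"ay":0,"az":0}]}}

```text
time_s: 19.28
ee_pos: [0.4232, 0.1295, 0.0232]
tcp_rot: [-0.0, 0.707, 0.707, -0.0]
wrist_force: [-1.3, 0.0, 4.0]
width: 0.445
grip_force: 30.0
```

Call:
{"api": "apply_moves", "payload": {"steps": [{"grip":0.025,"x":0,"y":0,"z":-0.02,"ax":0,"ay":0,"az":0},{"grip":0.025,"x":0,"y":0,"z":-0.03,"ax":0,"ay":0,"az":0},{"grip":0.025,"x":0,"y":0,"z":-0.035,"ax":0,"ay":0,"az":0},{"grip":0.025,"x":0,"y":0,"z":-0.03,"ax":0,"ay":0,"az":0},{"grip":0.025,"x":-0.0195,"y":0.0055,"z":-0.015,"ax":0,"ay":0,"az":0},{"grip":0.025,"x":-0.035,"y":0.007,"z":0,"ax":0,"ay":0,"az":0},{"grip":0.025,"x":-0.035,"y":0.007,"z":0,"ax":0,"ay":0,"az":0},{"grip":0.025,"x":-0.035,"y":0.007,"z":0,"ax":0,"ay":0,"az":0},{"grip":0.025,"x":-0.035,"y":0.007,"z":0,"ax":0,"ay":0,"az":0},{"grip":0.025,"x":-0.035,"y":0.007,"z":0,"ax":0,"ay":0,"az":0},{"grip":0.025,"x":-0.035,"y":0.007,"z":0,"ax":0,"ay":0,"az":0},{"grip":0.025,"x":-0.035,"y":0.008,"z":0,"ax":0,"ay":0,"az":0}]}}

```text
time_s: 20.28
ee_pos: [0.4788, -0.1368, 0.1528]
tcp_rot: [-0.0, 0.707, 0.707, -0.0]
wrist_force: [1.3, -0.1, -1.6]
width: 0.446
grip_force: 30.0
```

Call:
{"api": "apply_moves", "payload": {"steps": [{"grip":0.025,"x":-0.02,"y":0,"z":0,"ax":0,"ay":0,"az":0},{"grip":0.025,"x":0,"y":0,"z":0,"ax":0,"ay":0,"az":0},{"grip":0.025,"x":0,"y":0,"z":0,"ax":0,"ay":0,"az":0},{"grip":0.025,"x":0,"y":0,"z":0,"ax":0,"ay":0,"az":0}]}}

```text
time_s: 20.62
ee_pos: [0.4785, -0.1543, 0.1526]
tcp_rot: [-0.001, 0.707, 0.707, 0.0]
wrist_force: [0.5, 0.8, -0.5]
width: 0.447
grip_force: 30.0
```

```bash
python3 - <<'E'
from h import *
c=cam("wrist"); s=r.sense(); p=s["ee_pos"]; print(p); a=c["frame"]; cv2.imwrite("pics/w9.png",a)
h=cv2.cvtColor(a,cv2.COLOR_BGR2HSV); m=(h[...,1]<90).astype(np.uint8)
q=(.4727,-.0600,.014); n=tuple(proj(c,q).astype(int)); print(n)
sub=np.zeros_like(m); cv2.circle(sub,(int(n[1]),int(n[0])),44,1,-1); nn,lab,st,ce=cv2.connectedComponentsWithStats(m*sub)
mm=(lab==lab[n]).astype(np.uint8); k=max(cv2.findContours(mm,0,1)[0],key=cv2.contourArea); e=cv2.fitEllipse(k); print(np.round(e[0],1),np.round(e[1],1),onplane(c,e[0][::-1],.014)[:2].round(4))
E
```

```text
[ 0.47853558 -0.15385638  0.15276034]
(np.int64(92), np.int64(311))
[311.5  92.8] [70.6 74.5] [ 0.4725 -0.06  ]
```

Call:
{"api": "apply_moves", "payload": {"steps": [{"grip":0.025,"x":-0.001,"y":0,"z":0.02,"ax":0,"ay":0,"az":0},{"grip":0.025,"x":0,"y":0,"z":0.03,"ax":0,"ay":0,"az":0},{"grip":0.025,"x":0,"y":0,"z":0.03,"ax":0,"ay":0,"az":0},{"grip":0.025,"x":0,"y":0,"z":0.02,"ax":0,"ay":0,"az":0},{"grip":0.025,"x":0,"y":0,"z":0.005,"ax":0,"ay":0,"az":0},{"grip":0.025,"x":0,"y":0,"z":0,"ax":0,"ay":0,"az":0},{"grip":0.025,"x":0,"y":0,"z":0,"ax":0,"ay":0,"az":0},{"grip":0.025,"x":0,"y":0,"z":0,"ax":0,"ay":0,"az":0},{"grip":0.025,"x":0,"y":0,"z":0,"ax":0,"ay":0,"az":0}]}}

```text
time_s: 21.42
ee_pos: [0.4802, -0.1565, 0.0498]
tcp_rot: [0.002, 0.707, 0.707, 0.0]
wrist_force: [-0.0, 0.4, -1.8]
width: 0.447
grip_force: 30.0
```

Call:
{"api": "apply_moves", "payload": {"steps": [{"grip":0.025,"x":0.001,"y":-0.001,"z":0.006,"ax":0,"ay":0,"az":0},{"grip":0.025,"x":0,"y":0,"z":0.004,"ax":0,"ay":0,"az":0},{"grip":0.025,"x":0,"y":0,"z":0.001,"ax":0,"ay":0,"az":0},{"grip":0.025,"x":0,"y":0,"z":0.001,"ax":0,"ay":0,"az":0},{"grip":0.025,"x":0,"y":0,"z":0,"ax":0,"ay":0,"az":0},{"grip":0.025,"x":0,"y":0,"z":0,"ax":0,"ay":0,"az":0}]}}

```text
time_s: 21.92
ee_pos: [0.4779, -0.155, 0.0372]
tcp_rot: [-0.0, 0.707, 0.707, -0.0]
wrist_force: [-3.9, 1.0, 10.8]
width: 0.448
grip_force: 30.0
```

Seated (11 N). Release and rise.

Call:
{"api": "apply_moves", "payload": {"steps": [{"grip":0.05,"x":0,"y":0,"z":0,"ax":0,"ay":0,"az":0},{"grip":0.06,"x":0,"y":0,"z":0,"ax":0,"ay":0,"az":0},{"grip":0.07,"x":0,"y":0,"z":0,"ax":0,"ay":0,"az":0},{"grip":0.085,"x":0,"y":0,"z":0,"ax":0,"ay":0,"az":0},{"grip":0.085,"x":0,"y":0,"z":0,"ax":0,"ay":0,"az":0},{"grip":0.085,"x":0,"y":0,"z":-0.02,"ax":0,"ay":0,"az":0},{"grip":0.093,"x":0,"y":0,"z":-0.03,"ax":0,"ay":0,"az":0},{"grip":0.093,"x":0,"y":0,"z":-0.035,"ax":0,"ay":0,"az":0},{"grip":0.093,"x":0,"y":0,"z":-0.035,"ax":0,"ay":0,"az":0},{"grip":0.093,"x":0,"y":0,"z":-0.035,"ax":0,"ay":0,"az":0},{"grip":0.093,"x":0,"y":0,"z":-0.03,"ax":0,"ay":0,"az":0},{"grip":0.093,"x":0,"y":0,"z":0,"ax":0,"ay":0,"az":0}]}}

```text
time_s: 22.92
ee_pos: [0.4811, -0.1568, 0.2276]
tcp_rot: [0.006, 0.707, 0.707, 0.001]
wrist_force: [0.9, -0.7, -0.1]
width: 1.003
grip_force: 0.0
```

```bash
python3 - <<'E'
from h import *
c=cam("wrist"); s=r.sense(); p=s["ee_pos"]; print(p); a=c["frame"]; cv2.imwrite("pics/w10.png",a)
for k,z in dict(salt_center=.09,tin_center=.072).items():
    for d in vision.look_for("wrist",k): print(k,np.round(d["at"]),round(d["conf"],2),onplane(c,d["at"],z)[:2].round(3))
E
```

```text
[ 0.47990392 -0.1561581   0.22454612]
salt_center [175. 312.] 0.8 [ 0.477 -0.147]
```

Call:
{"api": "apply_moves", "payload": {"steps": [{"grip":0.093,"x":0.0391,"y":0.0084,"z":0,"ax":0,"ay":0,"az":0},{"grip":0.093,"x":0.0391,"y":0.0084,"z":0,"ax":0,"ay":0,"az":0},{"grip":0.093,"x":0.0391,"y":0.0084,"z":0,"ax":0,"ay":0,"az":0},{"grip":0.093,"x":0.0391,"y":0.0084,"z":0,"ax":0,"ay":0,"az":0},{"grip":0.093,"x":0.0391,"y":0.0084,"z":0,"ax":0,"ay":0,"az":0},{"grip":0.093,"x":0.0391,"y":0.0084,"z":0,"ax":0,"ay":0,"az":0},{"grip":0.093,"x":0.0391,"y":0.0084,"z":0,"ax":0,"ay":0,"az":0},{"grip":0.093,"x":0,"y":0,"z":0,"ax":0,"ay":0,"az":0},{"grip":0.093,"x":0,"y":0,"z":0.03,"ax":0,"ay":0,"az":0},{"grip":0.093,"x":0,"y":0,"z":0.035,"ax":0,"ay":0,"az":0},{"grip":0.093,"x":0,"y":0,"z":0.035,"ax":0,"ay":0,"az":0},{"grip":0.093,"x":0,"y":0,"z":0,"ax":0,"ay":0,"az":0}]}}

```text
time_s: 24.07
ee_pos: [0.5303, 0.1182, 0.1128]
tcp_rot: [-0.006, 0.707, 0.707, -0.006]
wrist_force: [-1.7, 0.0, -0.4]
width: 1.0
grip_force: 0.0
```

```bash
python3 -c "
from h import *
c=cam('wrist'); p=r.sense()['ee_pos']; print(p); cv2.imwrite('pics/w11.png',c['frame'])
print(proj(c,(.538,.118+.0285,.072)))
cv2.imwrite('pics/t11.png',c['frame'])"
```

```text
[0.532451   0.1182028  0.11629179]
[176.91717642 328.92291851]
```

View pics/t11.png

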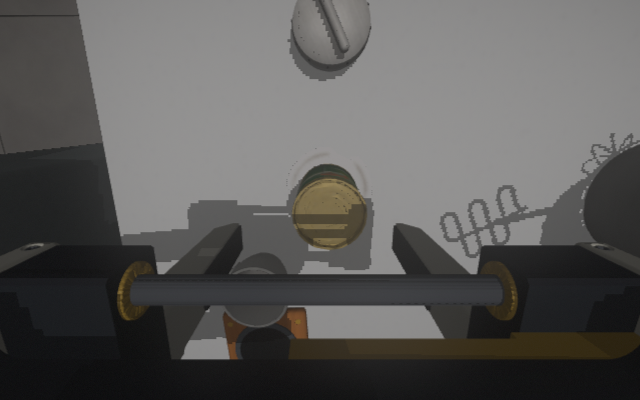

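The tin's lid (far edge at row 177, centre column 329) sits exactly where predicted, between the fingers. Descend.

Call:
{"api": "apply_moves", "payload": {"steps": [{"grip":0.093,"x":0,"y":0,"z":0.02,"ax":0,"ay":0,"az":0},{"grip":0.093,"x":0,"y":0,"z":0.03,"ax":0,"ay":0,"az":0},{"grip":0.093,"x":0,"y":0,"z":0.03,"ax":0,"ay":0,"az":0},{"grip":0.093,"x":0,"y":0,"z":0.01,"ax":0,"ay":0,"az":0},{"grip":0.093,"x":0,"y":0,"z":0,"ax":0,"ay":0,"az":0},{"grip":0.093,"x":0,"y":0,"z":0,"ax":0,"ay":0,"az":0},{"grip":0.093,"x":0,"y":0,"z":0,"ax":0,"ay":0,"az":0},{"grip":0.093,"x":0,"y":0,"z":0,"ax":0,"ay":0,"az":0}]}}

```text
time_s: 24.78
ee_pos: [0.5385, 0.1186, 0.0333]
tcp_rot: [0.001, 0.707, 0.707, 0.001]
wrist_force: [0.1, 0.4, 0.7]
width: 0.998
grip_force: 0.0
```

Grasp point at 46 mm after a 6 mm further drop; then close.

Call:
{"api": "apply_moves", "payload": {"steps": [{"grip":0.08,"x":0,"y":0,"z":0.006,"ax":0,"ay":0,"az":0},{"grip":0.06,"x":0,"y":0,"z":0,"ax":0,"ay":0,"az":0},{"grip":0.045,"x":0,"y":0,"z":0,"ax":0,"ay":0,"az":0},{"grip":0.04,"x":0,"y":0,"z":0,"ax":0,"ay":0,"az":0},{"grip":0.04,"x":0,"y":0,"z":0,"ax":0,"ay":0,"az":0},{"grip":0.04,"x":0,"y":0,"z":0,"ax":0,"ay":0,"az":0},{"grip":0.04,"x":0,"y":0,"z":0,"ax":0,"ay":0,"az":0},{"grip":0.04,"x":0,"y":0,"z":0,"ax":0,"ay":0,"az":0},{"grip":0.04,"x":0,"y":0,"z":0,"ax":0,"ay":0,"az":0},{"grip":0.04,"x":0,"y":0,"z":0,"ax":0,"ay":0,"az":0}]}}

```text
time_s: 25.62
ee_pos: [0.5373, 0.1186, 0.0254]
tcp_rot: [0.0, 0.707, 0.707, 0.0]
wrist_force: [1.5, -0.1, 0.8]
width: 0.614
grip_force: 30.0
```

Call:
{"api": "apply_moves", "payload": {"steps": [{"grip":0.04,"x":0,"y":0,"z":-0.02,"ax":0,"ay":0,"az":0},{"grip":0.04,"x":0,"y":0,"z":-0.035,"ax":0,"ay":0,"az":0},{"grip":0.04,"x":0,"y":0,"z":-0.035,"ax":0,"ay":0,"az":0},{"grip":0.04,"x":0,"y":0,"z":-0.03,"ax":0,"ay":0,"az":0},{"grip":0.04,"x":-0.02,"y":-0.005,"z":0,"ax":0,"ay":0,"az":0},{"grip":0.04,"x":-0.03,"y":-0.012,"z":0,"ax":0,"ay":0,"az":0},{"grip":0.04,"x":-0.03,"y":-0.012,"z":0,"ax":0,"ay":0,"az":0},{"grip":0.04,"x":-0.03,"y":-0.012,"z":0,"ax":0,"ay":0,"az":0},{"grip":0.04,"x":-0.03,"y":-0.012,"z":0,"ax":0,"ay":0,"az":0},{"grip":0.04,"x":-0.0235,"y":-0.008,"z":0,"ax":0,"ay":0,"az":0},{"grip":0.04,"x":-0.015,"y":-0.004,"z":0,"ax":0,"ay":0,"az":0},{"grip":0.04,"x":0,"y":0,"z":0,"ax":0,"ay":0,"az":0}]}}

```text
time_s: 26.62
ee_pos: [0.4703, -0.0622, 0.1447]
tcp_rot: [-0.001, 0.708, 0.706, -0.001]
wrist_force: [0.1, 0.8, -1.4]
width: 0.612
grip_force: 30.0
```

Call:
{"api": "apply_moves", "payload": {"steps": [{"grip":0.04,"x":0,"y":0,"z":0,"ax":0,"ay":0,"az":0},{"grip":0.04,"x":0,"y":0,"z":0,"ax":0,"ay":0,"az":0},{"grip":0.04,"x":0,"y":0,"z":0,"ax":0,"ay":0,"az":0}]}}

```text
time_s: 26.87
ee_pos: [0.4717, -0.0589, 0.1449]
tcp_rot: [-0.0, 0.707, 0.707, 0.0]
wrist_force: [0.4, 0.3, -2.1]
width: 0.61
grip_force: 30.0
```

Lower to about 12 mm above release (release z ≈ 0.040).

Call:
{"api": "apply_moves", "payload": {"steps": [{"grip":0.04,"x":-0.0005,"y":0.0005,"z":0.02,"ax":0,"ay":0,"az":0},{"grip":0.04,"x":0,"y":0,"z":0.03,"ax":0,"ay":0,"az":0},{"grip":0.04,"x":0,"y":0,"z":0.025,"ax":0,"ay":0,"az":0},{"grip":0.04,"x":0,"y":0,"z":0.015,"ax":0,"ay":0,"az":0},{"grip":0.04,"x":0,"y":0,"z":0.003,"ax":0,"ay":0,"az":0},{"grip":0.04,"x":0,"y":0,"z":0,"ax":0,"ay":0,"az":0},{"grip":0.04,"x":0,"y":0,"z":0,"ax":0,"ay":0,"az":0},{"grip":0.04,"x":0,"y":0,"z":0,"ax":0,"ay":0,"az":0},{"grip":0.04,"x":0,"y":0,"z":0,"ax":0,"ay":0,"az":0}]}}

```text
time_s: 27.62
ee_pos: [0.4734, -0.0606, 0.0534]
tcp_rot: [0.001, 0.707, 0.707, 0.001]
wrist_force: [0.5, -0.4, -1.6]
width: 0.614
grip_force: 30.0
```

Call:
{"api": "apply_moves", "payload": {"steps": [{"grip":0.04,"x":0.0005,"y":-0.001,"z":0.006,"ax":0,"ay":0,"az":0},{"grip":0.04,"x":0,"y":0,"z":0.004,"ax":0,"ay":0,"az":0},{"grip":0.04,"x":0,"y":0,"z":0.0015,"ax":0,"ay":0,"az":0},{"grip":0.04,"x":0,"y":0,"z":0.001,"ax":0,"ay":0,"az":0},{"grip":0.04,"x":0,"y":0,"z":0,"ax":0,"ay":0,"az":0},{"grip":0.04,"x":0,"y":0,"z":0,"ax":0,"ay":0,"az":0},{"grip":0.04,"x":0,"y":0,"z":0,"ax":0,"ay":0,"az":0}]}}

```text
time_s: 28.2
ee_pos: [0.4714, -0.06, 0.0397]
tcp_rot: [0.0, 0.707, 0.707, 0.0]
wrist_force: [-0.0, 0.5, -1.8]
width: 0.609
grip_force: 30.0
```

Call:
{"api": "apply_moves", "payload": {"steps": [{"grip":0.04,"x":0,"y":0,"z":0.001,"ax":0,"ay":0,"az":0},{"grip":0.04,"x":0,"y":0,"z":0.0005,"ax":0,"ay":0,"az":0},{"grip":0.04,"x":0,"y":0,"z":0,"ax":0,"ay":0,"az":0},{"grip":0.04,"x":0,"y":0,"z":0,"ax":0,"ay":0,"az":0}]}}

```text
time_s: 28.53
ee_pos: [0.4715, -0.06, 0.0393]
tcp_rot: [0.0, 0.707, 0.707, 0.0]
wrist_force: [-1.7, 1.1, 9.3]
width: 0.613
grip_force: 30.0
```

Seated. Release, rise, and draw back to a clear view.

Call:
{"api": "apply_moves", "payload": {"steps": [{"grip":0.065,"x":0,"y":0,"z":0,"ax":0,"ay":0,"az":0},{"grip":0.075,"x":0,"y":0,"z":0,"ax":0,"ay":0,"az":0},{"grip":0.09,"x":0,"y":0,"z":0,"ax":0,"ay":0,"az":0},{"grip":0.093,"x":0,"y":0,"z":0,"ax":0,"ay":0,"az":0},{"grip":0.093,"x":0,"y":0,"z":0,"ax":0,"ay":0,"az":0},{"grip":0.093,"x":0,"y":0,"z":0,"ax":0,"ay":0,"az":0},{"grip":0.093,"x":0,"y":0,"z":-0.02,"ax":0,"ay":0,"az":0},{"grip":0.093,"x":0,"y":0,"z":-0.035,"ax":0,"ay":0,"az":0},{"grip":0.093,"x":0,"y":0,"z":-0.04,"ax":0,"ay":0,"az":0},{"grip":0.093,"x":0,"y":0,"z":-0.04,"ax":0,"ay":0,"az":0},{"grip":0.093,"x":0,"y":0,"z":-0.04,"ax":0,"ay":0,"az":0},{"grip":0.093,"x":0,"y":0,"z":-0.04,"ax":0,"ay":0,"az":0}]}}

```text
time_s: 29.53
ee_pos: [0.4708, -0.0597, 0.2551]
tcp_rot: [-0.0, 0.707, 0.707, -0.0]
wrist_force: [1.5, -0.4, 0.4]
width: 1.0
grip_force: 0.0
```

Call:
{"api": "apply_moves", "payload": {"steps": [{"grip":0.093,"x":-0.04,"y":0,"z":-0.01,"ax":0,"ay":0,"az":0},{"grip":0.093,"x":-0.04,"y":0,"z":-0.01,"ax":0,"ay":0,"az":0},{"grip":0.093,"x":-0.04,"y":0,"z":-0.01,"ax":0,"ay":0,"az":0},{"grip":0.093,"x":-0.04,"y":0,"z":0,"ax":0,"ay":0,"az":0},{"grip":0.093,"x":-0.04,"y":0,"z":0,"ax":0,"ay":0,"az":0},{"grip":0.093,"x":-0.04,"y":0,"z":0,"ax":0,"ay":0,"az":0},{"grip":0.093,"x":-0.04,"y":0,"z":0,"ax":0,"ay":0,"az":0},{"grip":0.093,"x":-0.03,"y":0,"z":0,"ax":0,"ay":0,"az":0},{"grip":0.093,"x":0,"y":0,"z":0,"ax":0,"ay":0,"az":0},{"grip":0.093,"x":0,"y":0,"z":0,"ax":0,"ay":0,"az":0}]}}

```text
time_s: 30.37
ee_pos: [0.4707, -0.3713, 0.2819]
tcp_rot: [-0.001, 0.708, 0.706, 0.0]
wrist_force: [-0.6, 0.0, -0.3]
width: 0.998
grip_force: 0.0
```

```bash
python3 - <<'E'
from h import *
c=cam("wrist"); a=c["frame"]; print(r.sense()["ee_pos"],r.sense()["time_s"])
for q in ((.4899,-.3445,.164),(.4843,-.2495,.12),(.4785,-.155,.104),(.4725,-.060,.086)):
    rc=proj(c,q); print(rc.round()); cv2.drawMarker(a,(int(rc[1]),int(rc[0])),(0,255,0),0,7,1)
cv2.imwrite("pics/f.png",cv2.resize(a[:260,200:440],None,fx=2.3,fy=2.3))
E
```

```text
[ 0.47095381 -0.36987321  0.28238092] 30.4167
[163. 337.]
[ 67. 330.]
[-30. 325.]
[-132.  318.]
```

View pics/f.png

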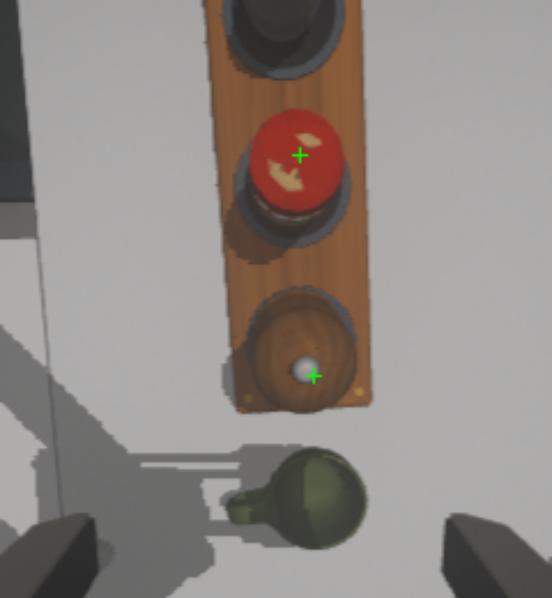

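The mill and the spice jar stand within a few mm of their disc axes, with the mug unmoved. One last look from the side camera, for the tin and the salt.

```bash
python3 - <<'E'
from h import *
c=cam("side"); a=c["frame"]
for q in ((.4899,-.3445,.164),(.4843,-.2495,.12),(.4785,-.155,.104),(.4725,-.060,.086)):
    rc=proj(c,q); print(rc.round()); a[int(round(rc[0])),int(round(rc[1]))]=(0,255,0)
cv2.imwrite("pics/f2.png",cv2.resize(a[110:260,260:420],None,fx=4,fy=4,interpolation=cv2.INTER_NEAREST))
E
```

```text
[131. 347.]
[150. 341.]
[165. 334.]
[181. 326.]
```

View pics/f2.png

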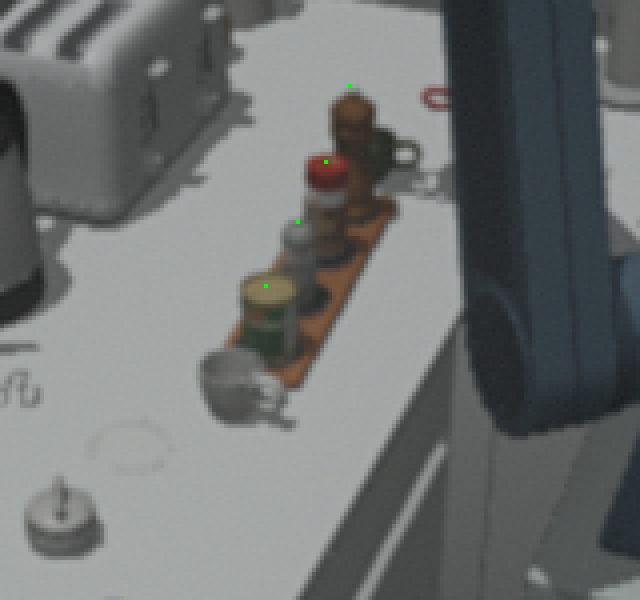

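The side view shows all four upright on their discs in order, with the cup by the tin and the mug by the mill, both unmoved. Handing in.

```bash
python3 -c "
from h import *
print(r.job_done())"
```

```text
the job is handed in; nothing more can be done
None
```

I handed the job in at about 30 s with all four standing upright in height order: the mill next to the mug, then the spice jar, the salt shaker and the tin next to the cup. The mill and the spice jar measured within about 4 mm of their disc centres; the salt and the tin were set down at theirs and looked right from the side. The mug and the cup were not moved.

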